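# Clear the sampling bed and lock the tube carrier

### The job

Get the sampling bed ready: slide the tube carrier back to its stop, away from the tray, to make room; then, holding the bench brush, sweep every piece of scrap off the deck into the catch tray at its end (move scrap with the brush only, never with the fingers), then stand the brush back upright on its mat with all its bristles on the mat and let go. After that slide the carrier towards the tray until its centre lines stand at the station marks, turn the wing knob backwards (anticlockwise) until it stops where the thread clicks, and then forwards (clockwise) until it stops, to lock the carrier; leave everything else on the bench where it is.

Things in the scene. Friction and masses are not known exactly. Their poses are not given: they have to be found in the camera images.
- bed: sampling bed, fixed to the bench; origin on the bench under its middle, z up. Flat dark deck, top 40 mm above the bench, y -100 to +190 mm, x -85 to +85 mm; 6 mm thick side walls at x -88 and +88 mm rise 15 mm above the deck. At y = -100 the deck drops into the catch tray. Black station marks across the tops of both side walls at y = +30 mm
- tray_floor (a point): middle of the catch tray's inner floor, 4 mm above the bench; axes as the bed's. The tray is open above, 170 mm (x) by 99 mm (y) inside; side walls 40 mm and the -y end wall 55 mm above the bench; its +y side is the deck's edge, 40 mm high
- carrier (a joint): travel of the tube carrier, m: 0 at its stop at the +y end (its centre at y = +150 mm in the bed's frame), growing towards -y (the tray), stop at 0.17. At 0.120 its black centre lines stand at the station marks. Starts at 0.05 to 0.08. No spring or click: about 2.5 N of friction holds it where it is left
- carrier_grip (a point): point in the carrier's grey grip tab, 94 mm above the bench. Tab 50 (bed's x) x 14 (bed's y) mm, 70 to 106 mm above the bench: pinch across its thickness from above. Carrier: white block 150 (x) x 60 (y) mm, top 72 mm above the bench; black centre lines on top near both x ends; four capped tubes (tops 95 mm up) at x +-48, y +-15 mm from the tab. Axes as the bed's
- lockknob (a joint): turn of the black wing knob, rad, growing clockwise seen from above (forwards, tightening). Starts near 0; backwards it stops at -0.9, where the thread clicks in; forwards it stops at +1.2, locked. About 0.04 N m of friction; it stays where it is left
- knob_grip (a point): point on the knob's vertical axis, 89 mm above the bench, beside the bed's +x wall. Its bar, to be pinched across, is 46 x 14 mm, 63 to 99 mm above the bench (bracket below: 55 mm), white line at one end of its top. At joint 0 the bar lies along the bed's x, line to +x; this frame turns with it, x along the bar
- brush_grip (a point): middle of the bench brush's wooden block, 46 mm above the bristle tips. It stands on its bristles: grey, 90 (x) x 36 (y) x 30 mm high, centred under this point; block above them 94 x 26 mm, 32 mm high (top 62 mm above the tips): pinch across the 26 mm. Handle 20 mm wide, 41 to 59 mm above the tips, runs to x = -127 mm. z up; 120 g. Starts on its mat
- mat: black rubber mat 160 (x) x 100 (y) x 3 mm fixed to the bench, the brush's place; origin under its middle
- cap0_mid (a point): scrap: loose white screw cap, 28 mm across, 15 mm high, 12 g; point at its centre. May be absent
- cap1_mid (a point): scrap: loose white screw cap, 28 mm across, 15 mm high, 12 g; point at its centre. May be absent
- cap2_mid (a point): scrap: loose white screw cap, 28 mm across, 15 mm high, 12 g; point at its centre. May be absent
- stub0_mid (a point): scrap: white cuvette stub, block 30 x 14 x 14 mm, 12 g; point at its centre, x along its length. May be absent
- stub1_mid (a point): scrap: white cuvette stub, block 30 x 14 x 14 mm, 12 g; point at its centre, x along its length. May be absent
- stub2_mid (a point): scrap: white cuvette stub, block 30 x 14 x 14 mm, 12 g; point at its centre, x along its length. May be absent
- paper_roll: bystander, to be left alone: white paper roll standing on end, 90 mm across, 90 high; origin at the centre of its underside
- reagent: bystander, to be left alone: amber bottle, 60 mm across, 150 high; origin at the centre of its underside
- specimen_pot: bystander, to be left alone: small white screw pot, 52 mm across, 60 high; origin at the centre of its underside
- slide_box: bystander, to be left alone: flat grey slide box 90 x 170 x 30 mm; origin at the centre of its underside
- marker: bystander, to be left alone: marker pen about 125 mm long, 15 thick, lying down; origin at the centre of its underside

How it is judged:
On the way, in this order (a step that is already met when the one before it is completed fails the run):
1. the carrier is back at its stop away from the tray (value of joint carrier below 0.012 m), for 0.2 s.
2. all scrap lies in the catch tray (y of cap0_mid in the frame of bed between -0.2 and -0.1 m and x of cap0_mid in the frame of bed between -0.09 and 0.09 m and height (world z) of each of cap0_mid, cap1_mid, cap2_mid, stub0_mid, stub1_mid, stub2_mid below 0.042 m and y of cap1_mid in the frame of bed between -0.2 and -0.1 m and x of cap1_mid in the frame of bed between -0.09 and 0.09 m and y of cap2_mid in the frame of bed between -0.2 and -0.1 m and x of cap2_mid in the frame of bed between -0.09 and 0.09 m and y of stub0_mid in the frame of bed between -0.2 and -0.1 m and x of stub0_mid in the frame of bed between -0.09 and 0.09 m and y of stub1_mid in the frame of bed between -0.2 and -0.1 m and x of stub1_mid in the frame of bed between -0.09 and 0.09 m and y of stub2_mid in the frame of bed between -0.2 and -0.1 m and x of stub2_mid in the frame of bed between -0.09 and 0.09 m), for 0.3 s.
3. the brush stands released on its mat (x of brush_grip in the frame of mat between -0.045 and 0.045 m and y of brush_grip in the frame of mat between -0.042 and 0.042 m and height (world z) of brush_grip below 0.06 m and angle between brush_grip's own z axis and vertical below 0.15 rad and contact force between the fingers and brush below 0.1 N), for 0.2 s.
4. the carrier stands at the station marks (value of joint carrier between 0.112 and 0.128 m), for 0.2 s.
5. the knob has been turned back to its click (value of joint lockknob below -0.75 rad), for 0.1 s.
6. the knob has been turned forwards to its stop (value of joint lockknob above 1 rad), for 0.2 s.
At the end, for the whole second after the job is handed in: All scrap present has its centre inside the catch tray, under 42 mm above the bench; the brush stands upright (0.15 rad), at rest, its grip point within 45 mm (x) and 42 mm (y) of the mat's middle; the carrier is within 8 mm of 0.120; the knob is beyond +1.0 rad (all of step 2 and all of step 4 and x of brush_grip in the frame of mat between -0.045 and 0.045 m and y of brush_grip in the frame of mat between -0.042 and 0.042 m and height (world z) of brush_grip below 0.06 m and angle between brush_grip's own z axis and vertical below 0.15 rad and value of joint lockknob above 1 rad and linear speed of brush below 0.02 m/s); the robot touches nothing.
It fails at once if a finger pushes a piece of scrap (contact force between the fingers and cap0 above 1 N or contact force between the fingers and cap1 above 1 N or contact force between the fingers and cap2 above 1 N or contact force between the fingers and stub0 above 1 N or contact force between the fingers and stub1 above 1 N or contact force between the fingers and stub2 above 1 N).
It fails at once if a bystander is moved more than 30 mm (distance of any of paper_roll, reagent, specimen_pot, slide_box, marker from where it was at the start of the episode above 0.03 m).
Of cap0, cap1, cap2, stub0, stub1, stub2 only 3 to 6 are there at a start; the rules pass over those that are not, and their reading is None.
At some moment in a run one of cap0, cap1, cap2, stub0, stub1, stub2, brush may be knocked a few centimetres aside while the robot is not near it.
Once in a run the grip may slacken for a moment while it holds something.
It also fails if it takes over 208 s, if anything falls off the work surface, if the arm or the gripper's body presses on something with over 40 N, if the wrist force passes 120 N, or if a joint passes its speed limit or range.

### The arm

A 7-joint arm with a two-finger parallel gripper is mounted at the origin on the work surface. World frame = base frame: x ahead of the robot, y to its left, z up, the work surface at z = 0. Lengths are in m, angles in rad, forces in N, time in s.
With the tool pointing down it reaches from about 0.35 to 0.9 m from the base axis. Payload 19.9 kg.
Tool frame: the origin (TCP) lies at the very end of the fingers, on their centre line; the grasp point (between the pads) lies behind it (bot.tcp_to_grasp is the z of the grasp point in the tool frame, in m); z points along the fingers, y is the line along which they close (so a half turn about z gives the same grasp; the last joint's range is limited). The gripper opens to 94 mm and grips with 3 to 60 N. Pads are 16 mm wide; open, the fingers measure 119 mm over their backs; the gripper's body (75 mm by 177 mm) begins 78 mm behind the grasp point.
Start: joints at [1.244, 0.417, -0.01, 1.614, 0.005, 1.111, -0.053], TCP at [0.176, -0.6, 0.205] pointing down, gripper open.
Joint ranges: [-2.81, 2.81], [-0.39, 2.02], [-1.27, 1.25], [0.06, 2.57], [-1.19, 4.33], [0.19, 2], [-2.82, 2.82]. Speed limits (rad/s): [1.89, 1.89, 2.39, 2.39, 3.01, 3.01, 3.01].

### API

Orientations are given as [roll, pitch, yaw] about the fixed x, y, z axes, in that order (R = Rz(yaw) Ry(pitch) Rx(roll)).
In Python, from cell import bot gives the robot as it stands. The module is installed in compiled form; this text tells all that it offers.
- The arm moves only by the tool step_arm, never from a script. Its argument "deltas" is a list of rows, each an object with "offset": the shift along the tool's x, y, z in units of 50 mm (1.0 is 50 mm), a list of three; "rot": the turn, a rotation vector about the tool's x, y, z in units of 8 degrees (1.0 is 8 degrees), a list of three. In form: [{"offset": [tx, ty, tz], "rot": [rx, ry, rz]}, ...]. A call has 1 to 8 rows; each row is the pose to reach, as a shift and turn from the pose commanded when the call began, along the tool's axes at that moment; what a row does not reach only later rows make up. A row lasts 1/10 s, in which the tool goes at most 50 mm and 8.59 degrees, less where a joint would pass 70% of its speed; a pose out of reach is approached as far as the arm can. A call with a gripper value outside its range is refused whole. "fingers" is the closure, from 0 (fully open) to 1 (shut), set as the call begins (left out, the last holds). The fingers move at their own pace and stop on an object; the grip force is fixed at half the most. Time passes only in rows, so rows that repeat a pose let the fingers close. It gives the time, the measured TCP pose, the force, the opening and the grip force at its end, in the units of the state.
- bot.get_state(): the state, without advancing time (a new reading comes with each control period).
- bot.grab_frame(name): name is "side" or "top"; returns the picture (480x640x3 uint8, red, green, blue); there is no depth.
- bot.get_calibration(name): a dict with "fx", "fy", "cx", "cy" (pixels), "distortion" ([k1, k2, p1, p2, k3] as OpenCV has them; the pictures are not rectified), "world_to_cam" (4x4, takes a point from world to camera coordinates). Camera axes: x right, y down, z forward; pixel columns grow to the right and rows downward; lengths in m; the calibration is good to about 2 mm. A picture is of the moment at which its call begins. get_calibration takes no time and is no camera call.
- bot.hand_in(): hands the job in; it is judged then, once.
The state is a dict: "time_s": time; "q": joint angles; "qvel": joint speeds; "joint_efforts": joint torques, N m; "position": TCP position; "orientation": TCP orientation; "ft_force": force on the tool from outside, world axes, zero at the start; "moment": the same for the moment, N m; "width": opening from 0.0 (shut) to 1.0 (fully open); "finger_force": force on a finger pad.
Only numpy, scipy, OpenCV 4.12 (cv2) and the standard library are available. Lean on these libraries where they do the work, as an engineer would, in place of code of your own. Each camera call takes 0.05 s, during which the arm holds its last target. There are 200 camera calls.

## Working session

There is one attempt and no reset: what is moved stays moved. The work goes in short steps, Python scripts to look and compute and a tool call to move; the robot and the scene stay as the last step left them, time stands still between calls to the robot, and variables do not carry over. Pictures are saved under pics/ and viewed, at most 14 in all, crops included, and the job is handed in when it is done.

Besides the shell and the picture viewer there is one more tool, called after ">>>" as a command line: name --argument value ..., lists and objects as JSON in quotes. step_arm: Moves the arm, as the interface text tells. Its arguments: {"type":"object","properties":{"deltas":{"type":"array","items":{"type":"object","properties":{"offset":{"type":"array","items":{"type":"number"}},"rot":{"type":"array","items":{"type":"number"}}}}},"fingers":{"type":"number"}},"required":["deltas"]}

```bash
mkdir -p pics; python3 - <<'E'
from cell import bot
import cv2,numpy as np
for n in("top","side"):
    f=bot.grab_frame(n); cv2.imwrite(f"pics/{n}0.png",f[:,:,::-1])
    c=bot.get_calibration(n); print({k:np.round(v,3).tolist() for k,v in c.items()})
s=bot.get_state(); print({k:np.round(v,3).tolist() for k,v in s.items()}); print(bot.tcp_to_grasp)
E
```

```text
{'fx': 512.518, 'fy': 512.518, 'cx': 316.836, 'cy': 234.152, 'distortion': [-0.005, 0.0, 0.0, 0.0, 0.0], 'world_to_cam': [[-0.016, -1.0, -0.013, 0.073], [-0.992, 0.018, -0.125, 0.556], [0.125, 0.011, -0.992, 1.147], [0.0, 0.0, 0.0, 1.0]]}
{'fx': 514.469, 'fy': 514.469, 'cx': 319.37, 'cy': 234.384, 'distortion': [-0.152, 0.0, 0.0, 0.0, 0.0], 'world_to_cam': [[-0.935, -0.354, 0.005, 0.521], [-0.177, 0.455, -0.872, 0.167], [0.307, -0.817, -0.489, 1.106], [0.0, 0.0, 0.0, 1.0]]}
{'time_s': 0.1, 'q': [1.244, 0.418, -0.01, 1.614, 0.005, 1.111, -0.053], 'qvel': [-0.0, -0.003, -0.0, -0.001, 0.001, -0.0, -0.0], 'joint_efforts': [0.002, -85.257, 0.641, -42.668, -0.049, 0.016, 0.0], 'position': [0.176, -0.599, 0.205], 'orientation': [-3.141, 0.0, 0.285], 'ft_force': [-0.152, 0.12, -0.088], 'moment': [0.058, -0.018, 0.003], 'finger_force': 0.0, 'width': 1.0}
-0.0188
```

View pics/top0.png

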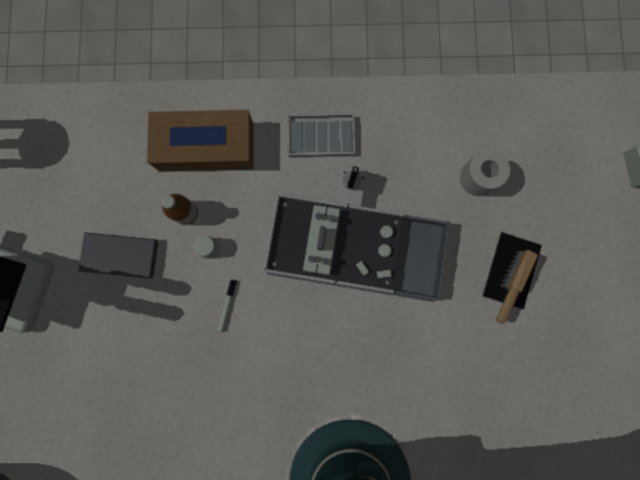

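View pics/side0.png

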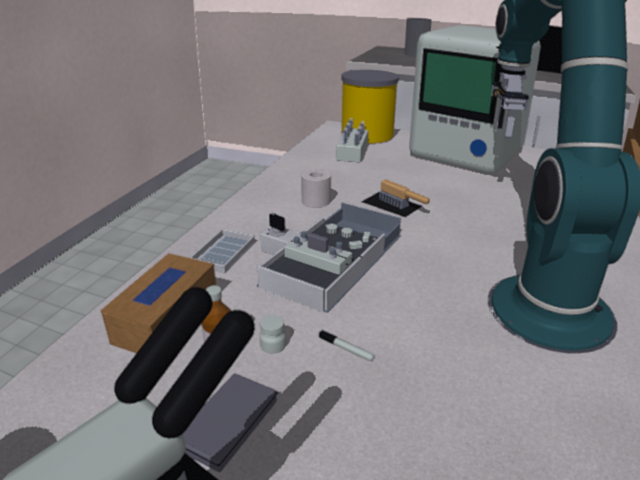

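Top: bed centre near (360,250) with tray at right (u 400–447), carrier at (322,240), two caps (386,231),(385,251), two stubs (363,268),(384,273), knob (353,178), brush (517,275) on mat (512,270). Zoom for accurate corners.

```bash
cat > h.py <<'E'
from cell import bot
import cv2,numpy as np
from scipy.spatial.transform import Rotation as Rn
def cal(n):
    c=bot.get_calibration(n); K=np.array([[c['fx'],0,c['cx']],[0,c['fy'],c['cy']],[0,0,1]]); return K,np.array(c['distortion'],float),np.array(c['world_to_cam'])
def p2w(n,uv,z):
    K,d,T=cal(n); p=cv2.undistortPoints(np.array(uv,float).reshape(-1,1,2),K,d).reshape(-1,2)
    z=np.broadcast_to(z,len(p)); r=np.c_[p,np.ones(len(p))]@T[:3,:3]; o=-T[:3,:3].T@T[:3,3]
    return o+r*((z-o[2])/r[:,2])[:,None]
def w2p(n,P):
    K,d,T=cal(n); return cv2.projectPoints(np.array(P,float).reshape(-1,1,3),cv2.Rodrigues(T[:3,:3])[0],T[:3,3],K,d)[0].reshape(-1,2)
def crop(n,name,u0,v0,w,h,s):
    f=bot.grab_frame(n)[:,:,::-1]; c=cv2.resize(f[v0:v0+h,u0:u0+w],None,fx=s,fy=s,interpolation=cv2.INTER_CUBIC)
    c=np.clip(c.astype(float)*1.6,0,255).astype('uint8'); cv2.imwrite(f"pics/{name}.png",c)
def st():
    s=bot.get_state(); print(round(s['time_s'],2),np.round(s['position'],4),np.round(s['orientation'],3),'F',np.round(s['ft_force'],1),'w',round(s['width'],3),'ff',round(s['finger_force'],1)); return s
def go(pos,yaw,roll=np.pi,pitch=0):
    "print offset/rot (units) from current measured pose to target"
    s=bot.get_state(); R=Rn.from_euler('xyz',s['orientation']); d=R.inv().apply(np.array(pos)-s['position'])/.05
    r=(R.inv()*Rn.from_euler('xyz',[roll,pitch,yaw])).as_rotvec()/np.radians(8); print('off',np.round(d,3),'rot',np.round(r,3))
E
python3 - <<'E'
from h import *
crop("top","c1",255,155,200,150,4)
E
```

```text
(no output)
```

View pics/c1.png

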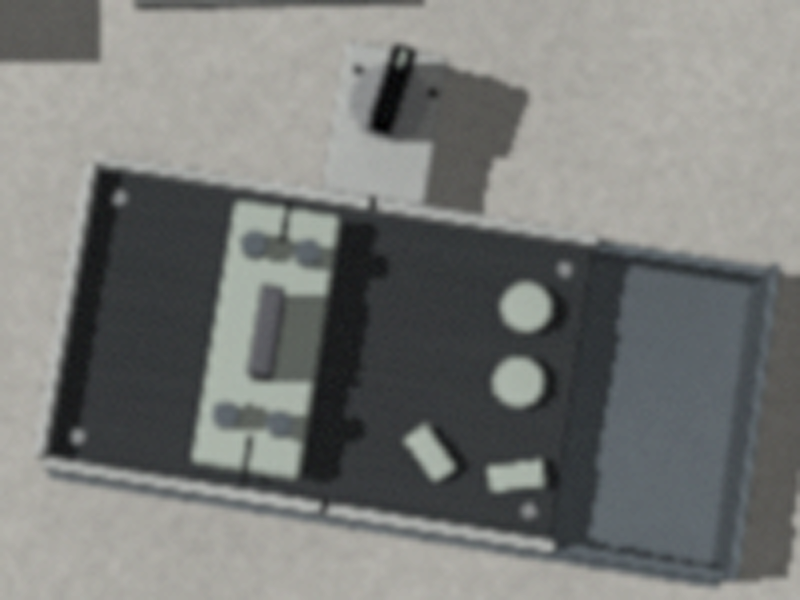

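Zoom: station marks at crop (373,203) and (323,507), wall-top ends (600,242),(555,547),(97,168),(45,460); knob bar axis approx (393,90); tab top (266,332); caps (527,307),(519,382), stubs (431,453),(516,476).

```bash
cat >> h.py <<'E'
def fit(bedpts,W):
    A=np.array(bedpts)[:,:2];B=np.array(W)[:,:2];a=A-A.mean(0);b=B-B.mean(0)
    th=np.arctan2((a[:,0]*b[:,1]-a[:,1]*b[:,0]).sum(),(a*b).sum());R=np.array([[np.cos(th),-np.sin(th)],[np.sin(th),np.cos(th)]])
    t=B.mean(0)-R@A.mean(0);return th,t,R,B-(A@R.T+t)
E
python3 - <<'E'
from h import *
c=lambda l:np.array(l,float)/4+[254.6,154.6]
th,t,R,res=fit(np.array([[88,30],[-88,30],[88,-100],[-88,-100],[88,190],[-88,190]])/1e3,p2w("top",c([[373,203],[323,507],[600,242],[555,547],[98,170],[47,458]]),.055))
print(th,t,res)
def show(l,z):
    W=p2w("top",c(l),z)
    for w,b in zip(W,(W[:,:2]-t)@R): print(np.round(w,3),'bed',np.round(b,3))
print('tab,knob');show([[267,332],[393,90]],[.106,.099])
print('lines');show([[288,222],[247,462]],.072)
print('caps');show([[527,307],[519,382],[431,453],[516,476]],[.055,.055,.054,.054])
f=bot.grab_frame("top")[:,:,::-1]
cv2.imwrite("pics/b1.png",np.clip(cv2.resize(f[220:340,470:560],None,fx=5,fy=5,interpolation=2)*1.6,0,255))
E
```

```text
-0.1781128687392726 [ 0.52682613 -0.02268079] [[ 0.00085584  0.00033703]
 [ 0.00173065  0.00126015]
 [-0.00100203 -0.00013932]
 [ 0.00035193  0.0002254 ]
 [-0.00538274 -0.00019565]
 [ 0.00344634 -0.0014876 ]]
tab,knob
[0.54  0.053 0.106] bed [-0.     0.077]
[ 0.675 -0.019  0.099] bed [0.145 0.03 ]
lines
[0.607 0.04  0.072] bed [0.067 0.076]
[0.472 0.066 0.072] bed [-0.069  0.077]
caps
[ 0.558 -0.094  0.055] bed [ 0.044 -0.065]
[ 0.516 -0.088  0.055] bed [ 0.001 -0.066]
[ 0.477 -0.038  0.054] bed [-0.047 -0.024]
[ 0.463 -0.085  0.054] bed [-0.052 -0.073][ WARN:0@0.241] global loadsave.cpp:1063 imwrite_ Unsupported depth image for selected encoder is fallbacked to CV_8U.
```

View pics/b1.png

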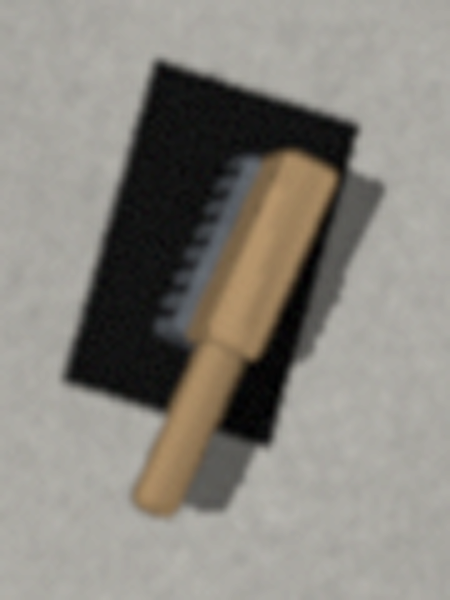

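Brush crop (5x from 470,220): mat corners (157,62),(357,127),(270,445),(65,380); block top face centre ≈(272,257), handle end (155,505).

```bash
cat >> h.py <<'E'
TH=-0.178; T0=np.array([0.5268,-0.0227]); RB=np.array([[np.cos(TH),-np.sin(TH)],[np.sin(TH),np.cos(TH)]])
b2w=lambda x,y:RB@np.array([x,y])+T0
w2b=lambda p:RB.T@(np.array(p)[:2]-T0)
E
python3 - <<'E'
from h import *
c=lambda l:np.array(l,float)/5+[469.6,219.6]
m=p2w("top",c([[157,62],[357,127],[270,445],[65,380]]),.003);print('mat',m.mean(0),np.arctan2(*(m[0]-m[3])[1::-1]),np.linalg.norm(m[0]-m[3]),np.linalg.norm(m[0]-m[1]))
b=p2w("top",c([[298,150],[337,172],[257,360],[210,340]]),.065);print('block',b.mean(0),np.arctan2(*(b[0]+b[1]-b[2]-b[3])[1::-1]),b)
h=p2w("top",c([[155,500],[225,352]]),.062);print('handle',h,np.arctan2(*(h[1]-h[0])[1::-1]))
st();go([*b2w(0,.077),.2],TH)
E
```

```text
mat [ 0.46838238 -0.39145581  0.003     ] -0.33564993497607093 0.15710869072790662 0.09750370281322453
block [ 0.46357853 -0.39658293  0.065     ] -0.4749784529183496 [[ 0.51017874 -0.40962012  0.065     ]
 [ 0.50004416 -0.42626192  0.065     ]
 [ 0.41748175 -0.38528741  0.065     ]
 [ 0.42660947 -0.36516228  0.065     ]]
handle [[ 0.35709368 -0.33772179  0.062     ]
 [ 0.42126109 -0.37254096  0.062     ]] -0.4971673505725803
0.2 [ 0.1755 -0.5996  0.2051] [-3.141  0.     0.285] F [-0.4 -0.6 -0.1] w 1.0 ff 0.0
off [ 10.672 -10.478   0.109] rot [-5.000e-03  2.000e-03  3.315e+00]
```

>>> step_arm --deltas '[{"offset": [0.67, -0.65, 0], "rot": [0, 0, 0.2]}, {"offset": [1.33, -1.31, 0], "rot": [0, 0, 0.4]}, {"offset": [2, -1.96, 0], "rot": [0, 0, 0.6]}, {"offset": [2.67, -2.62, 0], "rot": [0, 0, 0.8]}, {"offset": [3.33, -3.27, 0], "rot": [0, 0, 1.0]}, {"offset": [4, -3.93, 0], "rot": [0, 0, 1.3]}, {"offset": [4.67, -4.58, 0], "rot": [0, 0, 1.5]}, {"offset": [5.33, -5.24, 0], "rot": [0, 0, 1.7]}]' --fingers 0

```text
time_s: 1.0
position: [0.3583, -0.2717, 0.2056]
orientation: [3.141, -0.0, 0.046]
ft_force: [1.1, -0.6, -0.3]
width: 1.005
finger_force: 0.0
```

```bash
python3 -c "
from h import *
st();go([*b2w(0,.077),.2],TH)"
```

```text
1.0 [ 0.3583 -0.2717  0.2056] [ 3.141 -0.     0.046] F [ 1.1 -0.6 -0.3] w 1.005 ff 0.0
off [ 3.939 -6.321  0.11 ] rot [ 2.000e-03 -1.000e-03  1.606e+00]
```

>>> step_arm --deltas '[{"offset": [0.49, -0.79, 0], "rot": [0, 0, 0.2]}, {"offset": [0.98, -1.58, 0], "rot": [0, 0, 0.4]}, {"offset": [1.48, -2.37, 0], "rot": [0, 0, 0.6]}, {"offset": [1.97, -3.16, 0], "rot": [0, 0, 0.8]}, {"offset": [2.46, -3.95, 0], "rot": [0, 0, 1.0]}, {"offset": [2.95, -4.74, 0], "rot": [0, 0, 1.2]}, {"offset": [3.45, -5.53, 0], "rot": [0, 0, 1.4]}, {"offset": [3.94, -6.32, 0], "rot": [0, 0, 1.6]}]' --fingers 0.45

```text
time_s: 1.8
position: [0.5402, 0.0532, 0.2055]
orientation: [3.142, -0.0, -0.178]
ft_force: [0.5, -1.3, 0.6]
width: 0.551
finger_force: 0.0
```

```bash
python3 -c "
from h import *
s=st();go([*b2w(0,.077),.0775],TH); print(w2b(s['position']))
crop('top','c2',255,155,200,150,4)"
```

```text
1.8 [0.5402 0.0532 0.2055] [ 3.142 -0.    -0.178] F [ 0.5 -1.3  0.6] w 0.551 ff 0.0
off [5.000e-03 1.000e-03 2.559e+00] rot [ 0.    -0.001  0.004]
[-0.00025611  0.0770523 ]
```

View pics/c2.png

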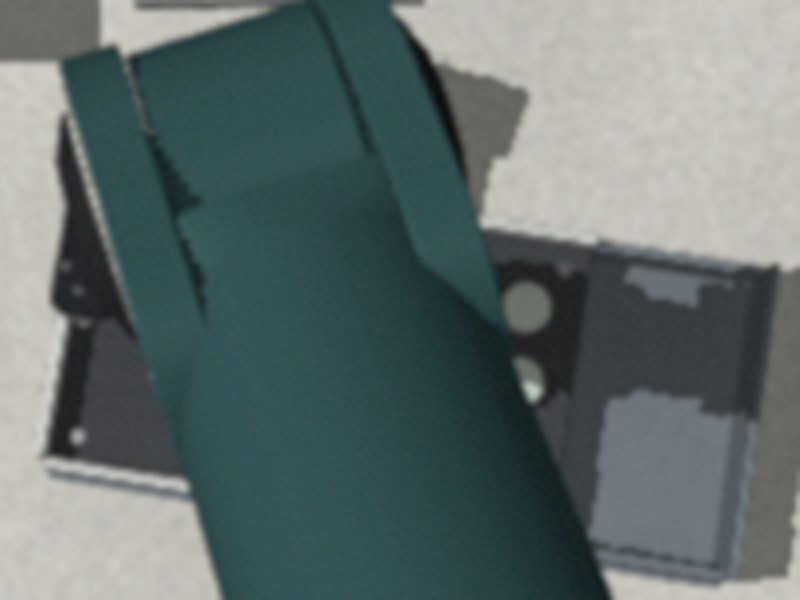

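>>> step_arm --deltas '[{"offset": [0, 0, 0.8]}, {"offset": [0, 0, 1.6]}, {"offset": [0, 0, 2.2]}, {"offset": [0, 0, 2.56]}, {"offset": [0, 0, 2.56]}]'

```text
schema error: expected keys offset, rot
```

>>> step_arm --deltas '[{"offset": [0, 0, 0]}, {"offset": [0, 0, 0]}, {"offset": [0, 0, 0]}, {"offset": [0, 0, 0]}, {"offset": [0, 0, 0]}]' --fingers 1

```text
schema error: expected keys offset, rot
```

>>> step_arm --deltas '[{"offset": [0, 0, 0.8], "rot": [0, 0, 0]}, {"offset": [0, 0, 1.6], "rot": [0, 0, 0]}, {"offset": [0, 0, 2.2], "rot": [0, 0, 0]}, {"offset": [0, 0, 2.56], "rot": [0, 0, 0]}, {"offset": [0, 0, 2.56], "rot": [0, 0, 0]}]'

```text
time_s: 2.35
position: [0.538, 0.0513, 0.0752]
orientation: [3.141, 0.004, -0.176]
ft_force: [0.0, -0.3, 0.1]
width: 0.547
finger_force: 0.0
```

>>> step_arm --deltas '[{"offset": [0, 0, 0], "rot": [0, 0, 0]}, {"offset": [0, 0, 0], "rot": [0, 0, 0]}, {"offset": [0, 0, 0], "rot": [0, 0, 0]}, {"offset": [0, 0, 0], "rot": [0, 0, 0]}, {"offset": [0, 0, 0], "rot": [0, 0, 0]}]' --fingers 1

```text
time_s: 2.85
position: [0.5399, 0.0516, 0.078]
orientation: [-3.141, -0.001, -0.176]
ft_force: [0.6, 1.7, 1.5]
width: 0.163
finger_force: 1.2
```

>>> step_arm --deltas '[{"offset": [0, 0, 0], "rot": [0, 0, 0]}, {"offset": [0, -0.2, 0], "rot": [0, 0, 0]}, {"offset": [0, -0.45, 0], "rot": [0, 0, 0]}, {"offset": [0, -0.7, 0], "rot": [0, 0, 0]}, {"offset": [0, -0.95, 0], "rot": [0, 0, 0]}, {"offset": [0, -1.2, 0], "rot": [0, 0, 0]}, {"offset": [0, -1.4, 0], "rot": [0, 0, 0]}, {"offset": [0, -1.48, 0], "rot": [0, 0, 0]}]'

```text
time_s: 3.65
position: [0.5532, 0.1249, 0.0779]
orientation: [-3.141, -0.001, -0.176]
ft_force: [0.8, -4.0, 7.8]
width: 0.145
finger_force: 30.0
```

>>> step_arm --deltas '[{"offset": [0, -0.02, 0], "rot": [0, 0, 0]}, {"offset": [0, -0.02, 0], "rot": [0, 0, 0]}, {"offset": [0, -0.02, 0], "rot": [0, 0, 0]}]'

```text
time_s: 3.95
position: [0.5533, 0.1255, 0.078]
orientation: [-3.141, -0.001, -0.176]
ft_force: [2.8, 1.5, 5.1]
width: 0.143
finger_force: 30.0
```

```bash
python3 -c "
from h import *
s=st();print(w2b(s['position']))"
```

```text
3.95 [0.5533 0.1255 0.078 ] [-3.141e+00 -1.000e-03 -1.760e-01] F [2.8 1.5 5.1] w 0.143 ff 30.0
[-1.43096681e-04  1.50544973e-01]
```

>>> step_arm --deltas '[{"offset": [0, -0.04, 0], "rot": [0, 0, 0]}, {"offset": [0, -0.08, 0], "rot": [0, 0, 0]}, {"offset": [0, -0.08, 0], "rot": [0, 0, 0]}, {"offset": [0, -0.08, 0], "rot": [0, 0, 0]}]'

```text
time_s: 4.35
position: [0.5534, 0.1256, 0.0779]
orientation: [3.137, 0.0, -0.179]
ft_force: [-6.2, -18.2, 18.5]
width: 0.145
finger_force: 30.0
```

>>> step_arm --deltas '[{"offset": [0, 0.06, 0], "rot": [0, 0, 0]}, {"offset": [0, 0.06, 0], "rot": [0, 0, 0]}, {"offset": [0, 0.06, 0], "rot": [0, 0, 0]}, {"offset": [0, 0.06, 0], "rot": [0, 0, 0]}]' --fingers 0.4

```text
time_s: 4.75
position: [0.5527, 0.1266, 0.0773]
orientation: [-3.141, 0.0, -0.176]
ft_force: [-0.8, -0.8, -0.2]
width: 0.451
finger_force: 0.0
```

>>> step_arm --deltas '[{"offset": [0, 0, -0.8], "rot": [0, 0, 0]}, {"offset": [0, 0, -1.6], "rot": [0, 0, 0]}, {"offset": [0, 0, -2.2], "rot": [0, 0, 0]}, {"offset": [0, 0, -2.6], "rot": [0, 0, 0]}]' --fingers 0.3

```text
time_s: 5.15
position: [0.5533, 0.1268, 0.2098]
orientation: [-3.141, -0.002, -0.176]
ft_force: [0.5, -0.5, -0.3]
width: 0.697
finger_force: 0.0
```

```bash
python3 -c "
from h import *
s=st();go([.464,-.396,.2],-.48)"
```

```text
5.15 [0.5533 0.1268 0.2098] [-3.141e+00 -2.000e-03 -1.760e-01] F [ 0.5 -0.5 -0.3] w 0.697 ff 0.0
off [ 0.068 10.608  0.186] rot [-0.009 -0.012  2.181]
```

>>> step_arm --deltas '[{"offset": [0, 0.9, 0], "rot": [0, 0, 0.2]}, {"offset": [0, 1.8, 0], "rot": [0, 0, 0.4]}, {"offset": [0, 2.7, 0], "rot": [0, 0, 0.6]}, {"offset": [0, 3.6, 0], "rot": [0, 0, 0.8]}, {"offset": [0, 4.5, 0], "rot": [0, 0, 1.0]}, {"offset": [0, 5.4, 0], "rot": [0, 0, 1.2]}, {"offset": [0, 6.3, 0], "rot": [0, 0, 1.4]}, {"offset": [0, 7.2, 0], "rot": [0, 0, 1.6]}]'

```text
time_s: 5.95
position: [0.4893, -0.2296, 0.2076]
orientation: [-3.142, -0.0, -0.4]
ft_force: [1.0, 0.4, -0.2]
width: 0.703
finger_force: 0.0
```

```bash
python3 - <<'E'
from h import *
s=st();go([.464,-.396,.15],-.48)
f=bot.grab_frame("top")[:,:,::-1]
a=np.clip(cv2.resize(f[220:340,470:560],None,fx=4,fy=4,interpolation=2)*1.6,0,255)
f=bot.grab_frame("side")[:,:,::-1]
b=np.clip(cv2.resize(f[170:290,350:440],None,fx=4,fy=4,interpolation=2)*1.3,0,255)
cv2.imwrite("pics/b2.png",np.hstack([a,b]).astype('uint8'))
E
```

```text
5.95 [ 0.4893 -0.2296  0.2076] [-3.142 -0.    -0.4  ] F [ 1.   0.4 -0.2] w 0.703 ff 0.0
off [0.829 3.262 1.151] rot [-0.    -0.001  0.573]
```

View pics/b2.png

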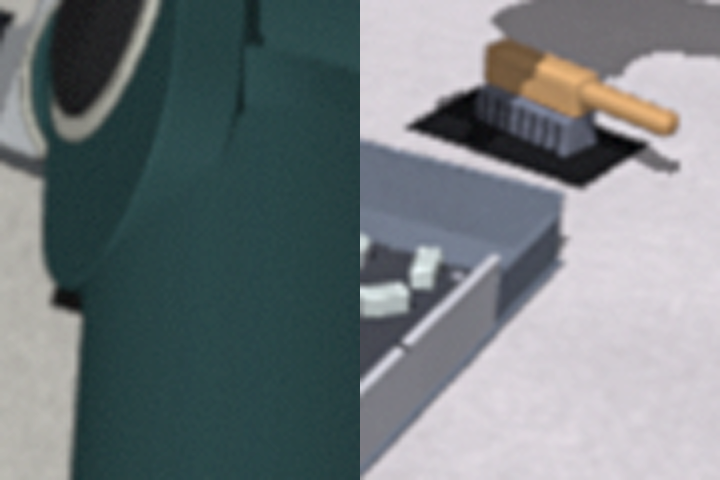

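Side view shows the brush still on its mat as first measured.

>>> step_arm --deltas '[{"offset": [0.2, 0.8, 0.1], "rot": [0, 0, 0.15]}, {"offset": [0.4, 1.6, 0.3], "rot": [0, 0, 0.3]}, {"offset": [0.63, 2.45, 0.6], "rot": [0, 0, 0.45]}, {"offset": [0.83, 3.26, 0.9], "rot": [0, 0, 0.57]}, {"offset": [0.83, 3.26, 1.15], "rot": [0, 0, 0.57]}]'

```text
time_s: 6.55
position: [0.4623, -0.3995, 0.1485]
orientation: [3.14, 0.001, -0.485]
ft_force: [-1.6, 1.0, -0.3]
width: 0.694
finger_force: 0.0
```

```bash
python3 - <<'E'
from h import *
s=st();go([.464,-.396,.037],-.48)
f=bot.grab_frame("side")[:,:,::-1]
cv2.imwrite("pics/b3.png",cv2.resize(f[110:260,340:540],None,fx=4,fy=4,interpolation=2))
E
```

```text
6.55 [ 0.4623 -0.3995  0.1485] [ 3.14e+00  1.00e-03 -4.85e-01] F [-1.6  1.  -0.3] w 0.694 ff 0.0
off [-0.    -0.081  2.23 ] rot [ 0.012  0.006 -0.039]
```

View pics/b3.png

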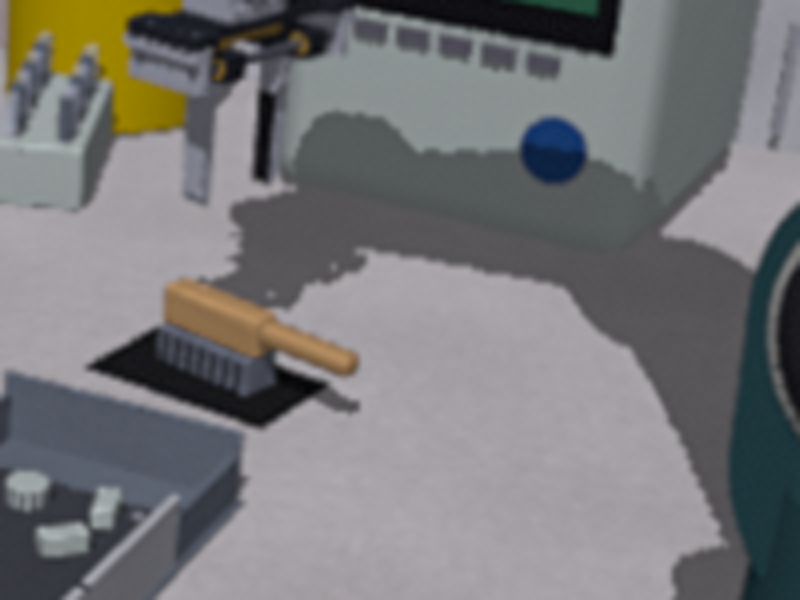

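The fingers hang over the block, gap across its width; descending.

>>> step_arm --deltas '[{"offset": [0, -0.03, 0.7], "rot": [0, 0, 0]}, {"offset": [0, -0.03, 1.4], "rot": [0, 0, 0]}, {"offset": [0, -0.03, 1.9], "rot": [0, 0, 0]}, {"offset": [0, -0.03, 2.2], "rot": [0, 0, 0]}, {"offset": [0, -0.03, 2.23], "rot": [0, 0, 0]}, {"offset": [0, -0.03, 2.23], "rot": [0, 0, 0]}]'

```text
time_s: 7.2
position: [0.466, -0.3929, 0.0393]
orientation: [-3.141, -0.001, -0.478]
ft_force: [-0.4, -0.2, 0.3]
width: 0.698
finger_force: 0.0
```

>>> step_arm --deltas '[{"offset": [0, 0, 0], "rot": [0, 0, 0]}, {"offset": [0, 0, 0], "rot": [0, 0, 0]}, {"offset": [0, 0, 0], "rot": [0, 0, 0]}, {"offset": [0, 0, 0], "rot": [0, 0, 0]}, {"offset": [0, 0, 0], "rot": [0, 0, 0]}, {"offset": [0, 0, 0], "rot": [0, 0, 0]}, {"offset": [0, 0, 0], "rot": [0, 0, 0]}, {"offset": [0, 0, 0], "rot": [0, 0, 0]}]' --fingers 1

```text
time_s: 8.0
position: [0.4654, -0.3933, 0.0386]
orientation: [3.141, -0.0, -0.479]
ft_force: [-1.2, -1.5, 4.4]
width: 0.271
finger_force: 30.0
```

```bash
python3 - <<'E'
from h import *
s=st()
f=bot.grab_frame("side")[:,:,::-1]
cv2.imwrite("pics/b4.png",cv2.resize(f[150:250,350:450],None,fx=5,fy=5,interpolation=2))
E
```

```text
8.0 [ 0.4654 -0.3933  0.0386] [ 3.141 -0.    -0.479] F [-1.2 -1.5  4.4] w 0.271 ff 30.0
```

View pics/b4.png

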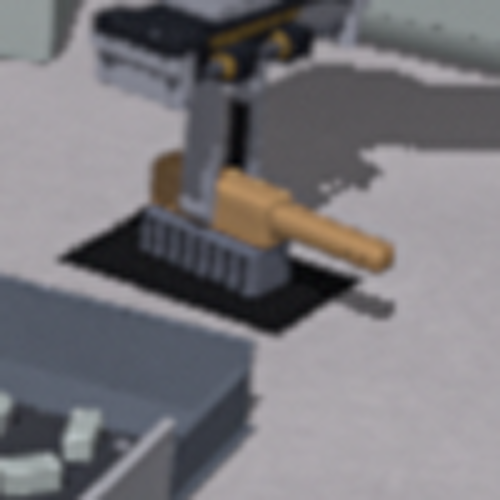

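```bash
python3 - <<'E'
from h import *
s=bot.get_state(); W=p2w("side",[[389.4,204.2]],.003)[0]; y=s['orientation'][2]
d=W[:2]-s['position'][:2]; print('bristle side mid in brush frame',[d@[np.cos(y),np.sin(y)],d@[-np.sin(y),np.cos(y)]])
go([*b2w(.037,.04),.16],TH); print(b2w(.037,.04))
E
```

```text
bristle side mid in brush frame [np.float64(0.0003567609209698529), np.float64(0.01676883666296506)]
off [-1.857 -8.127 -2.431] rot [ 2.000e-03 -1.000e-03 -2.156e+00]
[0.57029785 0.01011671]
```

>>> step_arm --deltas '[{"offset": [0, 0, -0.6], "rot": [0, 0, 0]}, {"offset": [0, 0, -1.4], "rot": [0, 0, 0]}, {"offset": [0, 0, -2.2], "rot": [0, 0, 0]}, {"offset": [0, 0, -2.6], "rot": [0, 0, 0]}, {"offset": [0, 0, -2.6], "rot": [0, 0, 0]}]'

```text
time_s: 8.55
position: [0.4665, -0.3937, 0.1713]
orientation: [3.141, -0.004, -0.479]
ft_force: [0.5, -1.2, -2.0]
width: 0.277
finger_force: 30.0
```

```bash
python3 - <<'E'
from h import *
st();go([*b2w(.037,.04),.17],TH)
E
```

```text
8.55 [ 0.4665 -0.3937  0.1713] [ 3.141 -0.004 -0.479] F [ 0.5 -1.2 -2. ] w 0.277 ff 30.0
off [-1.879 -8.124  0.012] rot [ 0.009 -0.029 -2.155]
```

>>> step_arm --deltas '[{"offset": [-0.1, -0.4, 0], "rot": [0, 0, -0.1]}, {"offset": [-0.3, -1.2, 0], "rot": [0, 0, -0.4]}, {"offset": [-0.5, -2.1, 0], "rot": [0, 0, -0.7]}, {"offset": [-0.7, -3.0, 0], "rot": [0, 0, -1.0]}, {"offset": [-0.9, -3.9, 0], "rot": [0, 0, -1.3]}, {"offset": [-1.1, -4.8, 0], "rot": [0, 0, -1.6]}, {"offset": [-1.3, -5.7, 0], "rot": [0, 0, -1.9]}, {"offset": [-1.5, -6.6, 0], "rot": [0, 0, -2.15]}]'

```text
time_s: 9.35
position: [0.5501, -0.0629, 0.167]
orientation: [-3.141, 0.002, -0.176]
ft_force: [1.6, -0.5, -2.1]
width: 0.273
finger_force: 30.0
```

```bash
python3 - <<'E'
from h import *
st();go([*b2w(.037,.04),.17],TH)
E
```

```text
9.35 [ 0.5501 -0.0629  0.167 ] [-3.141e+00  2.000e-03 -1.760e-01] F [ 1.6 -0.5 -2.1] w 0.273 ff 30.0
off [ 0.142 -1.508 -0.059] rot [-0.002  0.016  0.013]
```

>>> step_arm --deltas '[{"offset": [0.1, -0.8, 0], "rot": [0, 0, 0]}, {"offset": [0.14, -1.4, 0], "rot": [0, 0, 0]}, {"offset": [0.14, -1.51, 0.3], "rot": [0, 0, 0]}, {"offset": [0.14, -1.51, 0.9], "rot": [0, 0, 0]}, {"offset": [0.14, -1.51, 1.4], "rot": [0, 0, 0]}, {"offset": [0.14, -1.51, 1.7], "rot": [0, 0, 0]}, {"offset": [0.14, -1.51, 1.78], "rot": [0, 0, 0]}, {"offset": [0.14, -1.51, 1.78], "rot": [0, 0, 0]}]'

```text
time_s: 10.15
position: [0.5709, 0.0074, 0.079]
orientation: [-3.142, 0.001, -0.179]
ft_force: [0.5, 0.2, -0.1]
width: 0.274
finger_force: 30.0
```

```bash
python3 - <<'E'
from h import *
s=st();print(w2b(s['position']))
f=bot.grab_frame("side")[:,:,::-1]
cv2.imwrite("pics/s1.png",cv2.resize(f[170:320,250:450],None,fx=4,fy=4,interpolation=2))
E
```

```text
10.15 [0.5709 0.0074 0.079 ] [-3.142e+00  1.000e-03 -1.790e-01] F [ 0.5  0.2 -0.1] w 0.274 ff 30.0
[0.03802971 0.03746566]
```

View pics/s1.png

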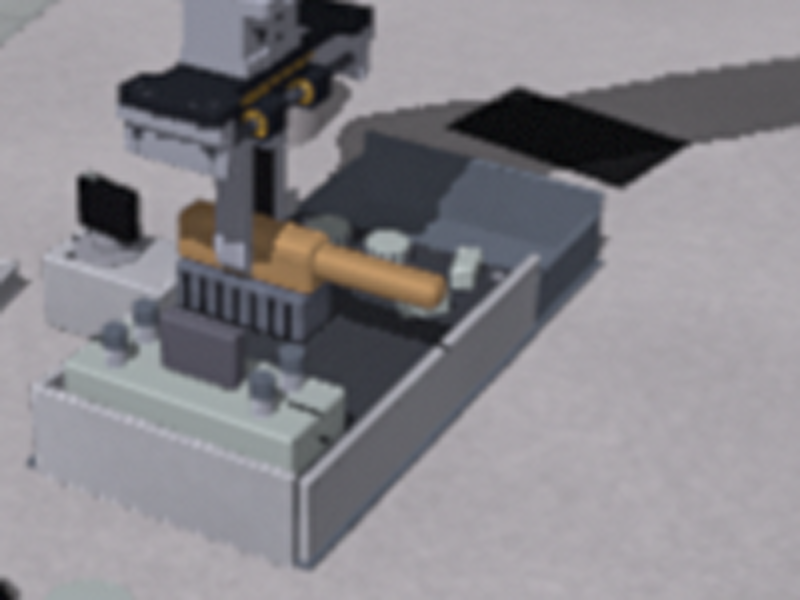

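Side: brush level just above the deck in front of the carrier, pieces ahead of it; sweep the +x lane.

>>> step_arm --deltas '[{"offset": [0, 0.05, 0.05], "rot": [0, 0, 0]}, {"offset": [0, 0.2, 0.05], "rot": [0, 0, 0]}, {"offset": [0, 0.4, 0.05], "rot": [0, 0, 0]}, {"offset": [0, 0.6, 0.05], "rot": [0, 0, 0]}, {"offset": [0, 0.8, 0.05], "rot": [0, 0, 0]}, {"offset": [0, 1.0, 0.05], "rot": [0, 0, 0]}, {"offset": [0, 1.2, 0.05], "rot": [0, 0, 0]}, {"offset": [0, 1.4, 0.05], "rot": [0, 0, 0]}]'

```text
time_s: 11.0
position: [0.5586, -0.0624, 0.0769]
orientation: [-3.142, 0.0, -0.179]
ft_force: [0.5, -0.0, -1.9]
width: 0.273
finger_force: 30.0
```

>>> step_arm --deltas '[{"offset": [0, 0.2, 0], "rot": [0, 0, 0]}, {"offset": [0, 0.4, 0], "rot": [0, 0, 0]}, {"offset": [0, 0.6, 0], "rot": [0, 0, 0]}, {"offset": [0, 0.8, 0], "rot": [0, 0, 0]}, {"offset": [0, 1.0, 0], "rot": [0, 0, 0]}, {"offset": [0, 1.2, 0], "rot": [0, 0, 0]}, {"offset": [0, 1.35, 0], "rot": [0, 0, 0]}, {"offset": [0, 1.35, 0], "rot": [0, 0, 0]}]'

```text
time_s: 11.8
position: [0.5465, -0.1292, 0.0769]
orientation: [3.141, 0.0, -0.18]
ft_force: [0.4, 1.0, -2.3]
width: 0.274
finger_force: 30.0
```

```bash
python3 - <<'E'
from h import *
s=st();print(w2b(s['position']))
f=bot.grab_frame("side")[:,:,::-1]
cv2.imwrite("pics/s2.png",cv2.resize(f[170:320,250:450],None,fx=4,fy=4,interpolation=2))
E
```

```text
11.8 [ 0.5465 -0.1292  0.0769] [ 3.141  0.    -0.18 ] F [ 0.4  1.  -2.3] w 0.274 ff 30.0
[ 0.03823252 -0.10134001]
```

View pics/s2.png

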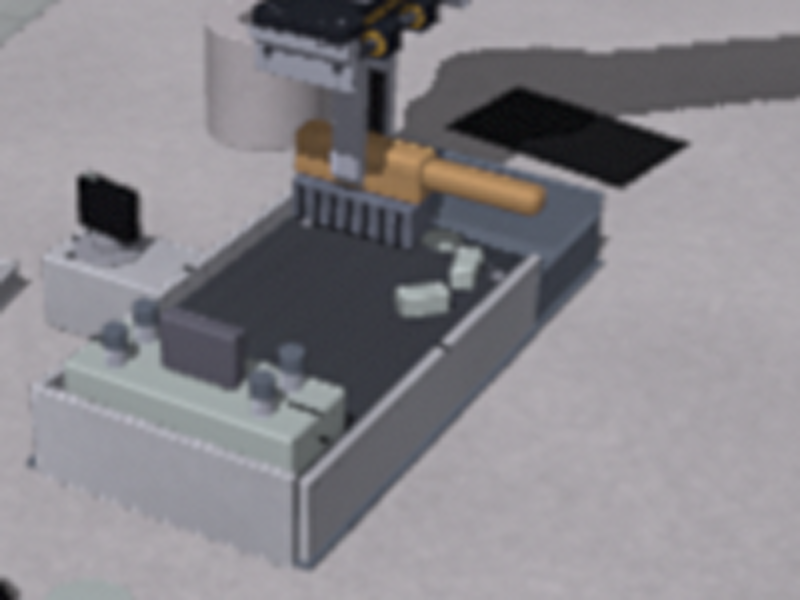

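Side: +x lane is clear; two stubs remain at (422,300),(465,268), one cap visible at the deck edge (440,238). Go back and sweep the −x lane.

>>> step_arm --deltas '[{"offset": [0, 0, -0.6], "rot": [0, 0, 0]}, {"offset": [0, 0, -1.0], "rot": [0, 0, 0]}, {"offset": [-0.4, -0.7, -1.0], "rot": [0, 0, 0]}, {"offset": [-0.8, -1.4, -1.0], "rot": [0, 0, 0]}, {"offset": [-1.2, -2.1, -1.0], "rot": [0, 0, 0]}, {"offset": [-1.5, -2.6, -1.0], "rot": [0, 0, 0]}, {"offset": [-1.5, -2.7, -0.6], "rot": [0, 0, 0]}, {"offset": [-1.5, -2.7, -0.2], "rot": [0, 0, 0]}]'

```text
time_s: 12.65
position: [0.4972, 0.0203, 0.0871]
orientation: [-3.141, -0.002, -0.176]
ft_force: [0.1, -0.7, -1.8]
width: 0.275
finger_force: 30.0
```

>>> step_arm --deltas '[{"offset": [0, 0, 0.14], "rot": [0, 0, 0]}, {"offset": [0, 0, 0.18], "rot": [0, 0, 0]}]'

```text
time_s: 12.85
position: [0.4966, 0.0186, 0.0775]
orientation: [-3.142, 0.001, -0.178]
ft_force: [0.7, 0.7, -0.9]
width: 0.277
finger_force: 30.0
```

```bash
python3 - <<'E'
from h import *
s=st();print(w2b(s['position']))
go([*b2w(-.037,-.102),.077],TH)
for z in(.055,.015,.02):print(w2b(p2w("side",[[250+440/4,170+238/4]],z)[0]))
E
```

```text
12.85 [0.4966 0.0186 0.0775] [-3.142e+00  1.000e-03 -1.780e-01] F [ 0.7  0.7 -0.9] w 0.277 ff 30.0
[-0.03703429  0.03529231]
off [1.000e-03 2.746e+00 1.000e-02] rot [-0.     0.009 -0.002]
[-0.02725054 -0.08356212]
[ 0.00451659 -0.14974881]
[ 0.0005457  -0.14147547]
```

>>> step_arm --deltas '[{"offset": [0, 0.05, 0.01], "rot": [0, 0, 0]}, {"offset": [0, 0.2, 0.01], "rot": [0, 0, 0]}, {"offset": [0, 0.4, 0.01], "rot": [0, 0, 0]}, {"offset": [0, 0.6, 0.01], "rot": [0, 0, 0]}, {"offset": [0, 0.8, 0.01], "rot": [0, 0, 0]}, {"offset": [0, 1.0, 0.01], "rot": [0, 0, 0]}, {"offset": [0, 1.2, 0.01], "rot": [0, 0, 0]}, {"offset": [0, 1.4, 0.01], "rot": [0, 0, 0]}]'

```text
time_s: 13.65
position: [0.4844, -0.0515, 0.0775]
orientation: [-3.142, -0.0, -0.179]
ft_force: [0.0, 0.1, -1.9]
width: 0.274
finger_force: 30.0
```

>>> step_arm --deltas '[{"offset": [0, 0.2, 0], "rot": [0, 0, 0]}, {"offset": [0, 0.4, 0], "rot": [0, 0, 0]}, {"offset": [0, 0.6, 0], "rot": [0, 0, 0]}, {"offset": [0, 0.8, 0], "rot": [0, 0, 0]}, {"offset": [0, 1.0, 0], "rot": [0, 0, 0]}, {"offset": [0, 1.2, 0], "rot": [0, 0, 0]}, {"offset": [0, 1.35, 0], "rot": [0, 0, 0]}, {"offset": [0, 1.35, 0], "rot": [0, 0, 0]}]'

```text
time_s: 14.45
position: [0.4723, -0.1181, 0.0774]
orientation: [3.141, 0.0, -0.18]
ft_force: [-0.1, 0.2, -1.6]
width: 0.274
finger_force: 30.0
```

>>> step_arm --deltas '[{"offset": [0, 0, -0.6], "rot": [0, 0, 0]}, {"offset": [0, 0, -1.4], "rot": [0, 0, 0]}, {"offset": [0, 0, -2.0], "rot": [0, 0, 0]}, {"offset": [0, 0.7, -2.0], "rot": [0, 0, 0]}, {"offset": [0, 1.5, -2.0], "rot": [0, 0, 0]}, {"offset": [0, 2.3, -2.0], "rot": [0, 0, 0]}, {"offset": [0, 3.1, -2.0], "rot": [0, 0, 0]}, {"offset": [0, 3.4, -2.0], "rot": [0, 0, 0]}]'

```text
time_s: 15.25
position: [0.4411, -0.2876, 0.1773]
orientation: [3.141, 0.0, -0.182]
ft_force: [0.4, 0.3, -1.6]
width: 0.273
finger_force: 30.0
```

```bash
python3 - <<'E'
from h import *
s=st();print(w2b(s['position']))
f=bot.grab_frame("side")[:,:,::-1]
a=cv2.resize(f[170:320,250:450],None,fx=3.5,fy=3.5,interpolation=2)
f=bot.grab_frame("top")[:,:,::-1]
b=cv2.resize(f[190:310,380:460],None,fx=3,fy=3,interpolation=2)
c=np.zeros((525,800,3),'uint8');c[:,:700]=a;c=c[:, :700]
o=np.zeros((525,940,3),'uint8');o[:,:700]=a;o[:360,700:]=b
cv2.imwrite("pics/s3.png",cv2.resize(np.clip(o*1.3,0,255).astype('uint8'),None,fx=.85,fy=.85))
E
```

```text
15.25 [ 0.4411 -0.2876  0.1773] [ 3.141  0.    -0.182] F [ 0.4  0.3 -1.6] w 0.273 ff 30.0
[-0.03745781 -0.27591343]
```

View pics/s3.png

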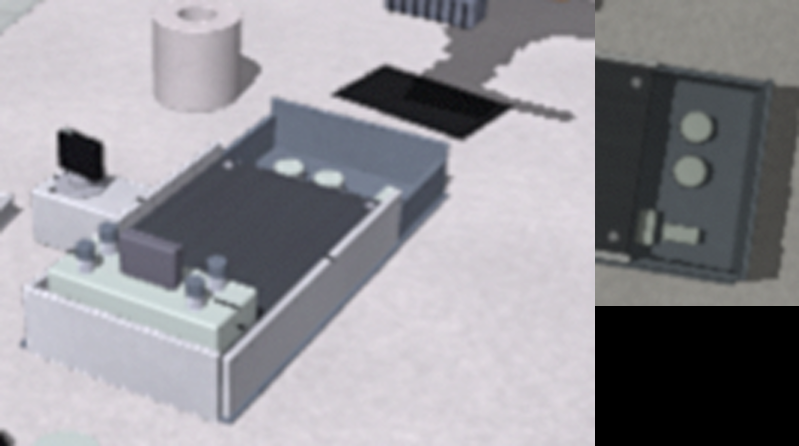

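```bash
python3 - <<'E'
from h import *
for z in (.004,.011,.018,.03,.047,.054):
    print(z,w2b(p2w("top",[[400.4,278.8]],z)[0]).round(3),'side',w2b(p2w("side",[[381,234.7]],z)[0]).round(3))
print('other stub',w2b(p2w("top",[[380+87/2.55,190+235/2.55]],.018)[0]).round(3))
f=bot.grab_frame("side")[:,:,::-1]
a=cv2.resize(f[215:250,330:400],None,fx=10,fy=10,interpolation=2)
f=bot.grab_frame("top")[:,:,::-1]
b=cv2.resize(f[260:300,380:440],None,fx=5,fy=5,interpolation=2)
o=np.zeros((560,700,3),'uint8');o[:350]=a;o[350:550,:300]=b
cv2.imwrite("pics/s4.png",np.clip(o*1.3,0,255).astype('uint8'))
E
```

```text
0.004 [-0.054 -0.118] side [-0.049 -0.172]
0.011 [-0.055 -0.117] side [-0.054 -0.16 ]
0.018 [-0.055 -0.116] side [-0.059 -0.148]
0.03 [-0.056 -0.115] side [-0.067 -0.128]
0.047 [-0.057 -0.112] side [-0.079 -0.1  ]
0.054 [-0.057 -0.111] side [-0.084 -0.089]
other stub [-0.058 -0.149]
```

View pics/s4.png

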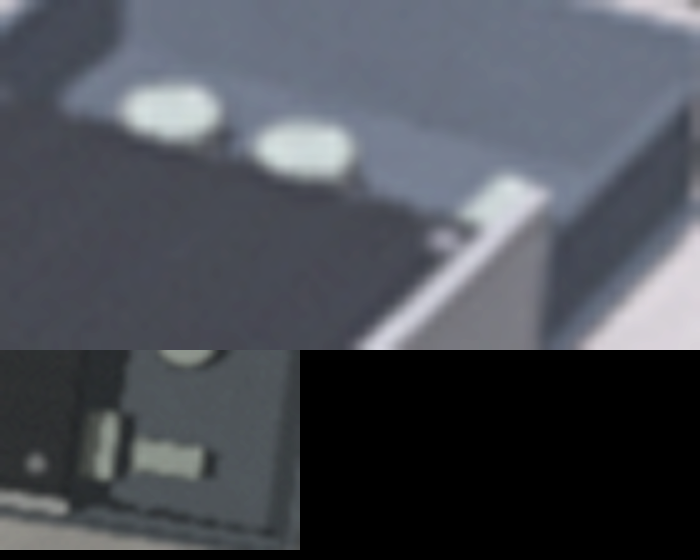

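All four pieces lie low in the tray (caps at side (172,110),(305,150); stubs behind the edge/wall). Now place the brush back.

```bash
python3 - <<'E'
from h import *
st();go([.468,-.3915,.1],-.336)
E
```

```text
15.45 [ 0.4426 -0.2832  0.1773] [-3.141  0.    -0.178] F [1.  0.4 0. ] w 0.273 ff 30.0
off [0.884 2.043 1.544] rot [-0.005  0.002  1.132]
```

>>> step_arm --deltas '[{"offset": [0.2, 0.4, 0], "rot": [0, 0, 0.2]}, {"offset": [0.4, 0.9, 0], "rot": [0, 0, 0.5]}, {"offset": [0.65, 1.5, 0.3], "rot": [0, 0, 0.8]}, {"offset": [0.88, 2.04, 0.8], "rot": [0, 0, 1.13]}, {"offset": [0.88, 2.04, 1.5], "rot": [0, 0, 1.13]}, {"offset": [0.88, 2.04, 2.1], "rot": [0, 0, 1.13]}, {"offset": [0.88, 2.04, 2.5], "rot": [0, 0, 1.13]}, {"offset": [0.88, 2.04, 2.5], "rot": [0, 0, 1.13]}]'

```text
time_s: 16.25
position: [0.4672, -0.3897, 0.0499]
orientation: [-3.139, 0.004, -0.334]
ft_force: [-0.6, -0.4, 0.0]
width: 0.273
finger_force: 30.0
```

```bash
python3 - <<'E'
from h import *
st();go([.468,-.3915,.0385],-.336)
f=bot.grab_frame("side")[:,:,::-1]
cv2.imwrite("pics/b5.png",cv2.resize(f[150:250,350:450],None,fx=5,fy=5,interpolation=2))
E
```

```text
16.25 [ 0.4672 -0.3897  0.0499] [-3.139  0.004 -0.334] F [-0.6 -0.4  0. ] w 0.273 ff 30.0
off [0.029 0.03  0.228] rot [-0.017  0.029  0.012]
```

View pics/b5.png

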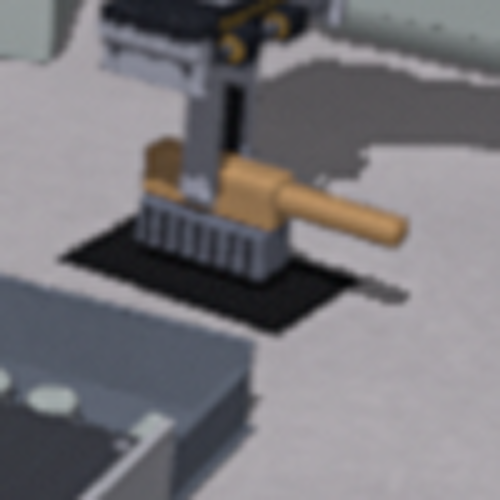

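Brush level about 11 mm over the mat, centred; lower and release.

>>> step_arm --deltas '[{"offset": [0.02, 0, 0.08], "rot": [0, 0, 0]}, {"offset": [0.02, 0, 0.16], "rot": [0, 0, 0]}, {"offset": [0.02, 0, 0.22], "rot": [0, 0, 0]}, {"offset": [0.02, 0, 0.24], "rot": [0, 0, 0]}, {"offset": [0.02, 0, 0.24], "rot": [0, 0, 0]}]'

```text
time_s: 16.8
position: [0.4684, -0.3929, 0.0405]
orientation: [-3.142, 0.0, -0.337]
ft_force: [-0.8, -0.6, -1.3]
width: 0.276
finger_force: 30.0
```

>>> step_arm --deltas '[{"offset": [0, 0, 0], "rot": [0, 0, 0]}, {"offset": [0, 0, 0], "rot": [0, 0, 0]}, {"offset": [0, 0, 0], "rot": [0, 0, 0]}, {"offset": [0, 0, 0], "rot": [0, 0, 0]}, {"offset": [0, 0, -0.3], "rot": [0, 0, 0]}, {"offset": [0, 0, -0.8], "rot": [0, 0, 0]}, {"offset": [0, 0, -1.6], "rot": [0, 0, 0]}, {"offset": [0, 0, -2.4], "rot": [0, 0, 0]}]' --fingers 0.4

```text
time_s: 17.6
position: [0.4682, -0.3926, 0.1627]
orientation: [-3.141, 0.0, -0.336]
ft_force: [0.1, -1.1, 0.1]
width: 0.6
finger_force: 0.0
```

>>> step_arm --deltas '[{"offset": [0, 0, -0.5], "rot": [0, 0, 0]}, {"offset": [0, 0, -1.0], "rot": [0, 0, 0]}, {"offset": [0, 0, -1.0], "rot": [0, 0, 0]}]'

```text
time_s: 17.9
position: [0.4696, -0.3937, 0.2151]
orientation: [3.14, -0.006, -0.337]
ft_force: [0.3, 0.2, -0.4]
width: 0.6
finger_force: 0.0
```

```bash
python3 - <<'E'
from h import *
st();go([*b2w(0,.151),.2],TH)
# wood pixels in side picture vs predicted handle end / block
f=bot.grab_frame("side"); h=cv2.cvtColor(f,cv2.COLOR_RGB2HSV)
m=cv2.inRange(h,(8,90,90),(22,255,255))[150:250,350:470]; ys,xs=np.nonzero(m); print(len(xs),xs.mean()+350,ys.mean()+150,'u',xs.min()+350,xs.max()+350,'v',ys.min()+150,ys.max()+150)
y=-.336;c=np.array([.4682,-.3907])
P=[[*(c+np.array([np.cos(y),np.sin(y)])*x),z] for x,z in((-.127,.053),(.047,.065),(0,.05))];print(w2p("side",P))
E
```

```text
17.9 [ 0.4696 -0.3937  0.2151] [ 3.14  -0.006 -0.337] F [ 0.3  0.2 -0.4] w 0.6 ff 0.0
off [ -1.85  -10.364   0.272] rot [ 0.018 -0.038 -1.136]
452 399.7411504424779 191.10176991150442 u 379 429 v 181 201
[[430.21178402 199.83172748]
 [380.48878721 180.17011573]
 [393.1203762  188.82404747]]
```

Brush pixels match the predicted upright pose on the mat. Now the carrier.

>>> step_arm --deltas '[{"offset": [-0.15, -0.85, 0], "rot": [0, 0, -0.1]}, {"offset": [-0.3, -1.7, 0], "rot": [0, 0, -0.2]}, {"offset": [-0.45, -2.55, 0], "rot": [0, 0, -0.3]}, {"offset": [-0.6, -3.4, 0], "rot": [0, 0, -0.4]}, {"offset": [-0.75, -4.25, 0], "rot": [0, 0, -0.55]}, {"offset": [-0.9, -5.1, 0], "rot": [0, 0, -0.7]}, {"offset": [-1.05, -5.95, 0], "rot": [0, 0, -0.85]}, {"offset": [-1.2, -6.8, 0], "rot": [0, 0, -1.0]}]' --fingers 0.5

```text
time_s: 18.75
position: [0.5236, -0.0504, 0.2102]
orientation: [3.141, 0.001, -0.196]
ft_force: [1.5, -0.6, -0.3]
width: 0.499
finger_force: 0.0
```

```bash
python3 -c "
from h import *
st();go([*b2w(0,.151),.2],TH)"
```

```text
18.75 [ 0.5236 -0.0504  0.2102] [ 3.141e+00  1.000e-03 -1.960e-01] F [ 1.5 -0.6 -0.3] w 0.499 ff 0.0
off [-0.099 -3.575  0.204] rot [ 0.001  0.005 -0.129]
```

>>> step_arm --deltas '[{"offset": [-0.03, -0.9, 0], "rot": [0, 0, -0.05]}, {"offset": [-0.06, -1.8, 0], "rot": [0, 0, -0.1]}, {"offset": [-0.1, -2.7, 0], "rot": [0, 0, -0.13]}, {"offset": [-0.1, -3.5, 0], "rot": [0, 0, -0.13]}, {"offset": [-0.1, -3.57, 0.6], "rot": [0, 0, -0.13]}, {"offset": [-0.1, -3.57, 1.2], "rot": [0, 0, -0.13]}, {"offset": [-0.1, -3.57, 1.2], "rot": [0, 0, -0.13]}]'

```text
time_s: 19.45
position: [0.5517, 0.1236, 0.147]
orientation: [3.14, 0.006, -0.178]
ft_force: [0.5, -0.7, -0.4]
width: 0.503
finger_force: 0.0
```

```bash
python3 -c "
from h import *
s=st();print(w2b(s['position']));go([*b2w(0,.151),.0775],TH)"
```

```text
19.45 [0.5517 0.1236 0.147 ] [ 3.14   0.006 -0.178] F [ 0.5 -0.7 -0.4] w 0.503 ff 0.0
[-0.00139859  0.14837021]
off [ 0.036 -0.055  1.389] rot [0.015 0.042 0.   ]
```

>>> step_arm --deltas '[{"offset": [0.02, -0.03, 0.5], "rot": [0, 0, 0]}, {"offset": [0.02, -0.03, 1.0], "rot": [0, 0, 0]}, {"offset": [0.02, -0.03, 1.35], "rot": [0, 0, 0]}, {"offset": [0.02, -0.03, 1.39], "rot": [0, 0, 0]}]'

```text
time_s: 19.85
position: [0.5546, 0.1247, 0.0803]
orientation: [3.141, 0.002, -0.179]
ft_force: [-0.6, -0.9, 0.3]
width: 0.502
finger_force: 0.0
```

>>> step_arm --deltas '[{"offset": [0, 0, 0], "rot": [0, 0, 0]}, {"offset": [0, 0, 0], "rot": [0, 0, 0]}, {"offset": [0, 0, 0], "rot": [0, 0, 0]}, {"offset": [0, 0, 0], "rot": [0, 0, 0]}, {"offset": [0, 0, 0], "rot": [0, 0, 0]}, {"offset": [0, 0, 0], "rot": [0, 0, 0]}, {"offset": [0, 0, 0], "rot": [0, 0, 0]}]' --fingers 1

```text
time_s: 20.55
position: [0.5556, 0.1251, 0.0815]
orientation: [-3.142, -0.001, -0.179]
ft_force: [-1.2, -1.8, 7.4]
width: 0.145
finger_force: 30.0
```

```bash
python3 -c "
from h import *
s=st();print(w2b(s['position']));go([*(np.array([.5534,.1256])+RB@[0,-.12]),.078],TH)"
```

```text
20.55 [0.5556 0.1251 0.0815] [-3.142e+00 -1.000e-03 -1.790e-01] F [-1.2 -1.8  7.4] w 0.145 ff 30.0
[0.00213089 0.15059132]
off [-0.042  2.399  0.07 ] rot [-0.    -0.004 -0.007]
```

>>> step_arm --deltas '[{"offset": [0, 0.15, 0], "rot": [0, 0, 0]}, {"offset": [0, 0.45, 0], "rot": [0, 0, 0]}, {"offset": [0, 0.8, 0], "rot": [0, 0, 0]}, {"offset": [0, 1.2, 0], "rot": [0, 0, 0]}, {"offset": [0, 1.6, 0], "rot": [0, 0, 0]}, {"offset": [0, 2.0, 0], "rot": [0, 0, 0]}, {"offset": [0, 2.3, 0], "rot": [0, 0, 0]}, {"offset": [0, 2.4, 0], "rot": [0, 0, 0]}]'

```text
time_s: 21.35
position: [0.5337, 0.0054, 0.0815]
orientation: [3.141, -0.0, -0.18]
ft_force: [-2.5, 3.0, 8.5]
width: 0.147
finger_force: 30.0
```

>>> step_arm --deltas '[{"offset": [0, 0, 0], "rot": [0, 0, 0]}, {"offset": [0, 0, 0], "rot": [0, 0, 0]}, {"offset": [0, 0, 0], "rot": [0, 0, 0]}]'

```text
time_s: 21.65
position: [0.5338, 0.0061, 0.0815]
orientation: [3.141, -0.0, -0.18]
ft_force: [-3.9, -2.5, 11.1]
width: 0.149
finger_force: 30.0
```

```bash
python3 -c "
from h import *
s=st();print(w2b(s['position'])-w2b([.5534,.1256]))"
```

```text
21.65 [0.5338 0.0061 0.0815] [ 3.141 -0.    -0.18 ] F [-3.9 -2.5 11.1] w 0.149 ff 30.0
[ 0.00187143 -0.1210546 ]
```

>>> step_arm --deltas '[{"offset": [0, 0, 0], "rot": [0, 0, 0]}, {"offset": [0, 0, 0], "rot": [0, 0, 0]}, {"offset": [0, 0, 0], "rot": [0, 0, 0]}, {"offset": [0, 0, -0.4], "rot": [0, 0, 0]}, {"offset": [0, 0, -1.2], "rot": [0, 0, 0]}, {"offset": [0, 0, -2.0], "rot": [0, 0, 0]}, {"offset": [0, 0, -2.5], "rot": [0, 0, 0]}, {"offset": [0, 0, -2.5], "rot": [0, 0, 0]}]' --fingers 0.4

```text
time_s: 22.45
position: [0.5354, 0.0072, 0.2092]
orientation: [-3.141, -0.005, -0.179]
ft_force: [0.5, -0.5, 0.6]
width: 0.598
finger_force: 0.0
```

>>> step_arm --deltas '[{"offset": [-0.3, 0.8, 0], "rot": [0, 0, 0]}, {"offset": [-0.6, 1.6, 0], "rot": [0, 0, 0]}, {"offset": [-0.9, 2.4, 0], "rot": [0, 0, 0]}, {"offset": [-1.2, 3.2, 0], "rot": [0, 0, 0]}, {"offset": [-1.5, 4.0, 0], "rot": [0, 0, 0]}, {"offset": [-1.5, 4.8, 0], "rot": [0, 0, 0]}, {"offset": [-1.5, 5.2, 0], "rot": [0, 0, 0]}, {"offset": [-1.5, 5.2, 0], "rot": [0, 0, 0]}]'

```text
time_s: 23.25
position: [0.4126, -0.2379, 0.205]
orientation: [-3.142, 0.001, -0.183]
ft_force: [-0.2, 0.2, 0.4]
width: 0.603
finger_force: 0.0
```

```bash
python3 - <<'E'
from h import *
st()
crop("top","c3",255,155,200,150,4)
E
```

```text
23.25 [ 0.4126 -0.2379  0.205 ] [-3.142e+00  1.000e-03 -1.830e-01] F [-0.2  0.2  0.4] w 0.603 ff 0.0
```

View pics/c3.png

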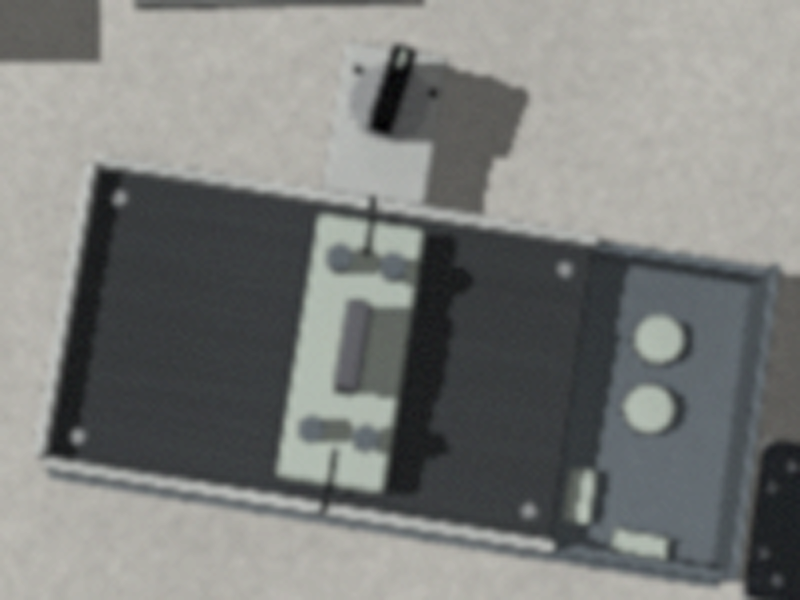

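Centre lines (371,240),(332,480) meet the marks; one stub got knocked to (641,545). Check it's still within the tray.

```bash
python3 - <<'E'
from h import *
c=lambda l:np.array(l,float)/4+[254.6,154.6]
for n,p,z in(('stub',[641,545],.018),('stub2',[581,497],.018),('line',[370,242],.072),('line',[332,478],.072),('knob',[393,90],.099),('ka',[402,48],.099),('kb',[382,128],.099)): print(n,w2b(p2w("top",c([p]),z)[0]).round(4))
st();go([*b2w(.145,.03),.2],TH+np.pi/2);go([*b2w(.145,.03),.2],TH-np.pi/2);print(bot.get_state()['q'])
E
```

```text
stub [-0.0773 -0.1532]
stub2 [-0.0555 -0.1152]
line [0.0634 0.0291]
line [-0.0705  0.0295]
knob [0.1449 0.0301]
ka [0.1692 0.0288]
kb [0.1228 0.0329]
23.3 [ 0.4132 -0.2361  0.2051] [-3.141e+00  1.000e-03 -1.810e-01] F [ 0.9  1.  -1.3] w 0.6 ff 0.0
off [ 4.365 -5.215  0.099] rot [-1.0000e-02  4.0000e-03 -1.1271e+01]
off [ 4.365 -5.215  0.099] rot [4.0000e-03 1.0000e-02 1.1229e+01]
[ 0.74133054  0.16401132 -0.31602701  1.96314091  0.05921033  1.02457692
 -1.35328678]
```

>>> step_arm --deltas '[{"offset": [0.5, -0.6, 0], "rot": [0, 0, -1]}, {"offset": [1.0, -1.2, 0], "rot": [0, 0, -2]}, {"offset": [1.5, -1.8, 0], "rot": [0, 0, -3]}, {"offset": [2.1, -2.5, 0], "rot": [0, 0, -4]}, {"offset": [2.7, -3.2, 0], "rot": [0, 0, -5]}, {"offset": [3.3, -3.9, 0], "rot": [0, 0, -6]}, {"offset": [3.9, -4.6, 0], "rot": [0, 0, -7]}, {"offset": [4.36, -5.2, 0], "rot": [0, 0, -8]}]' --fingers 0.45

```text
time_s: 24.1
position: [0.6758, -0.0148, 0.2052]
orientation: [-3.14, -0.001, 0.946]
ft_force: [-0.6, -0.3, -0.1]
width: 0.55
finger_force: 0.0
```

>>> step_arm --deltas '[{"offset": [0, 0, 0], "rot": [0, 0, -1]}, {"offset": [0, 0, 0], "rot": [0, 0, -2]}, {"offset": [0, 0, 0], "rot": [0, 0, -3]}, {"offset": [0, 0, 0], "rot": [0, 0, -4]}, {"offset": [0, 0, 0], "rot": [0, 0, -5]}, {"offset": [0, 0, 0], "rot": [0, 0, -6]}, {"offset": [0, 0, 0], "rot": [0, 0, -7]}, {"offset": [0, 0, 0], "rot": [0, 0, -8]}]'

```text
time_s: 24.9
position: [0.6743, -0.0166, 0.2055]
orientation: [-3.141, -0.001, 2.063]
ft_force: [0.6, 0.4, -0.6]
width: 0.552
finger_force: 0.0
```

```bash
python3 - <<'E'
from h import *
st();go([*b2w(.145,.0305),.2],TH+np.pi);print(np.round(bot.get_state()['q'],3))
E
```

```text
24.9 [ 0.6743 -0.0166  0.2055] [-3.141e+00 -1.000e-03  2.063e+00] F [ 0.6  0.4 -0.6] w 0.552 ff 0.0
off [-0.036 -0.006  0.11 ] rot [ 2.000e-03 -7.000e-03 -6.452e+00]
[ 0.508  0.635 -0.813  1.456  0.47   1.253  0.137]
```

>>> step_arm --deltas '[{"offset": [0, 0, 0], "rot": [0, 0, -1]}, {"offset": [0, 0, 0], "rot": [0, 0, -2]}, {"offset": [0, 0, 0], "rot": [0, 0, -3]}, {"offset": [0, 0, 0], "rot": [0, 0, -4]}, {"offset": [-0.02, 0, 0], "rot": [0, 0, -5]}, {"offset": [-0.03, 0, 0], "rot": [0, 0, -6]}, {"offset": [-0.03, 0, 0], "rot": [0, 0, -6.45]}, {"offset": [-0.03, 0, 0], "rot": [0, 0, -6.45]}]'

```text
time_s: 25.7
position: [0.6751, -0.0182, 0.2054]
orientation: [3.141, -0.001, 2.958]
ft_force: [-0.1, 0.5, 0.5]
width: 0.549
finger_force: 0.0
```

```bash
python3 - <<'E'
from h import *
st();go([*b2w(.145,.0305),.073],TH+np.pi);print(np.round(bot.get_state()['q'],3))
E
```

```text
25.7 [ 0.6751 -0.0182  0.2054] [ 3.141e+00 -1.000e-03  2.958e+00] F [-0.1  0.5  0.5] w 0.549 ff 0.0
off [-0.    -0.006  2.648] rot [ 0.007 -0.007 -0.037]
[ 0.605  0.71  -0.999  1.45   0.602  1.309  0.949]
```

>>> step_arm --deltas '[{"offset": [0, 0, 0.7], "rot": [0, 0, 0]}, {"offset": [0, 0, 1.4], "rot": [0, 0, 0]}, {"offset": [0, 0, 2.1], "rot": [0, 0, 0]}, {"offset": [0, 0, 2.55], "rot": [0, 0, 0]}, {"offset": [0, 0, 2.65], "rot": [0, 0, 0]}, {"offset": [0, 0, 2.65], "rot": [0, 0, 0]}]'

```text
time_s: 26.3
position: [0.6752, -0.0188, 0.0733]
orientation: [3.141, -0.001, 2.955]
ft_force: [0.7, 0.9, 0.2]
width: 0.55
finger_force: 0.0
```

>>> step_arm --deltas '[{"offset": [0, 0, 0], "rot": [0, 0, 0]}, {"offset": [0, 0, 0], "rot": [0, 0, 0]}, {"offset": [0, 0, 0], "rot": [0, 0, 0]}, {"offset": [0, 0, 0], "rot": [0, 0, 0]}, {"offset": [0, 0, 0], "rot": [0, 0, 0]}, {"offset": [0, 0, 0], "rot": [0, 0, 0]}, {"offset": [0, 0, 0], "rot": [0, 0, 0]}]' --fingers 1

```text
time_s: 27.0
position: [0.6755, -0.0188, 0.0738]
orientation: [3.141, 0.0, 2.956]
ft_force: [-0.8, 4.6, 4.1]
width: 0.149
finger_force: 29.6
```

```bash
python3 - <<'E'
from h import *
s=st();print(np.round(s['q'],3),w2b(s['position']),s['moment'])
E
```

```text
27.0 [ 0.6755 -0.0188  0.0738] [3.141 0.    2.956] F [-0.8  4.6  4.1] w 0.149 ff 29.6
[ 0.567  0.837 -0.911  1.554  0.713  1.11   0.874] [0.1456604  0.03018488] [ 1.30612265 -0.00684928 -0.02355939]
```

>>> step_arm --deltas '[{"offset": [0, 0, 0], "rot": [0, 0, -0.6]}, {"offset": [0, 0, 0], "rot": [0, 0, -1.4]}, {"offset": [0, 0, 0], "rot": [0, 0, -2.3]}, {"offset": [0, 0, 0], "rot": [0, 0, -3.2]}, {"offset": [0, 0, 0], "rot": [0, 0, -4.1]}, {"offset": [0, 0, 0], "rot": [0, 0, -5.0]}, {"offset": [0, 0, 0], "rot": [0, 0, -5.8]}, {"offset": [0, 0, 0], "rot": [0, 0, -6.3]}]'

```text
time_s: 27.8
position: [0.6759, -0.0206, 0.0738]
orientation: [-3.14, 0.0, -2.444]
ft_force: [2.1, -2.2, 5.1]
width: 0.148
finger_force: 29.5
```

>>> step_arm --deltas '[{"offset": [0, 0, 0], "rot": [0, 0, 0]}, {"offset": [0, 0, 0], "rot": [0, 0, -0.1]}, {"offset": [0, 0, 0], "rot": [0, 0, -0.2]}, {"offset": [0, 0, 0], "rot": [0, 0, -0.2]}, {"offset": [0, 0, 0], "rot": [0, 0, -0.2]}]'

```text
time_s: 28.3
position: [0.676, -0.0205, 0.0738]
orientation: [-3.14, 0.0, -2.42]
ft_force: [1.8, -3.2, 5.0]
width: 0.15
finger_force: 29.8
```

```bash
python3 - <<'E'
from h import *
s=st();print(np.round(s['q'],3),w2b(s['position']),s['moment'],(s['orientation'][2]-np.pi-TH)%(2*np.pi))
E
```

```text
28.3 [ 0.676  -0.0205  0.0738] [-3.14  0.   -2.42] F [ 1.8 -3.2  5. ] w 0.15 ff 29.8
[ 0.647  0.925 -1.076  1.551  0.858  1.194  1.698] [0.14646355 0.02856469] [-0.48198514 -0.72383432 -0.02057326] 0.8991934198678289
```

>>> step_arm --deltas '[{"offset": [0, 0, 0], "rot": [0, 0, -0.2]}, {"offset": [0, 0, 0], "rot": [0, 0, -0.4]}, {"offset": [0, 0, 0], "rot": [0, 0, -0.4]}, {"offset": [0, 0, 0], "rot": [0, 0, -0.4]}]'

```text
time_s: 28.7
position: [0.676, -0.0206, 0.0738]
orientation: [-3.14, 0.0, -2.364]
ft_force: [3.3, -3.5, 6.5]
width: 0.153
finger_force: 30.2
```

```bash
python3 - <<'E'
from h import *
s=st();print(np.round(s['q'],3),w2b(s['position']),s['moment'],(s['orientation'][2]-np.pi-TH)%(2*np.pi))
E
```

```text
28.7 [ 0.676  -0.0206  0.0738] [-3.14   0.    -2.364] F [ 3.3 -3.5  6.5] w 0.153 ff 30.2
[ 0.651  0.93  -1.085  1.551  0.866  1.2    1.75 ] [0.14650958 0.02852648] [-0.71025079 -0.93551904 -0.45578301] 0.9556742502648383
```

The stop is felt (−0.46 N m). Now forwards.

>>> step_arm --deltas '[{"offset": [0, 0, 0], "rot": [0, 0, 0.6]}, {"offset": [0, 0, 0], "rot": [0, 0, 1.4]}, {"offset": [0, 0, 0], "rot": [0, 0, 2.3]}, {"offset": [0, 0, 0], "rot": [0, 0, 3.2]}, {"offset": [0, 0, 0], "rot": [0, 0, 4.1]}, {"offset": [0, 0, 0], "rot": [0, 0, 5.0]}, {"offset": [0, 0, 0], "rot": [0, 0, 5.9]}, {"offset": [0, 0, 0], "rot": [0, 0, 6.8]}]'

```text
time_s: 29.5
position: [0.6757, -0.0189, 0.0738]
orientation: [3.141, 0.001, 2.967]
ft_force: [2.1, 4.4, 3.9]
width: 0.146
finger_force: 29.9
```

```bash
python3 - <<'E'
from h import *
s=st();print(np.round(s['q'],3),w2b(s['position']),s['moment'],(s['orientation'][2]-np.pi-TH)%(2*np.pi))
go([*b2w(.1455,.030),.0738],TH+np.pi-1.2)
E
```

```text
29.5 [ 0.6757 -0.0189  0.0738] [3.141e+00 1.000e-03 2.967e+00] F [2.1 4.4 3.9] w 0.146 ff 29.9
[ 0.57   0.839 -0.915  1.554  0.717  1.112  0.882] [0.14582041 0.0301263 ] [ 1.0793328  -0.62907932  0.04493301] 0.0029639200941265487
off [ 0.006 -0.003  0.   ] rot [ 9.000e-03 -1.000e-03  8.616e+00]
```

>>> step_arm --deltas '[{"offset": [0, 0, 0], "rot": [0, 0, 1.0]}, {"offset": [0, 0, 0], "rot": [0, 0, 2.0]}, {"offset": [0, 0, 0], "rot": [0, 0, 3.0]}, {"offset": [0, 0, 0], "rot": [0, 0, 4.0]}, {"offset": [0, 0, 0], "rot": [0, 0, 5.0]}, {"offset": [0, 0, 0], "rot": [0, 0, 6.0]}, {"offset": [0, 0, 0], "rot": [0, 0, 7.0]}, {"offset": [0, 0, 0], "rot": [0, 0, 7.8]}]'

```text
time_s: 30.3
position: [0.677, -0.0173, 0.0739]
orientation: [3.137, -0.002, 1.878]
ft_force: [13.8, 10.5, -5.0]
width: 0.147
finger_force: 29.9
```

>>> step_arm --deltas '[{"offset": [0, 0, 0], "rot": [0, 0, 0.4]}, {"offset": [0, 0, 0], "rot": [0, 0, 0.7]}, {"offset": [0, 0, 0], "rot": [0, 0, 1.0]}, {"offset": [0, 0, 0], "rot": [0, 0, 1.0]}, {"offset": [0, 0, 0], "rot": [0, 0, 1.0]}]'

```text
time_s: 30.8
position: [0.6771, -0.0172, 0.0739]
orientation: [3.137, -0.002, 1.744]
ft_force: [15.2, 10.3, -4.4]
width: 0.142
finger_force: 30.3
```

```bash
python3 - <<'E'
from h import *
s=st();print(np.round(s['q'],3),w2b(s['position']),s['moment'],(s['orientation'][2]-np.pi-TH)%(2*np.pi)-2*np.pi)
E
```

```text
30.8 [ 0.6771 -0.0172  0.0739] [ 3.137e+00 -2.000e-03  1.744e+00] F [15.2 10.3 -4.4] w 0.142 ff 30.3
[ 0.426  0.741 -0.666  1.558  0.509  1.017 -0.209] [0.14693726 0.03203487] [ 2.25698146 -3.57328235  0.45600364] -1.21911616755016
```

Forward stop felt at 1.2 rad. Release and lift.

>>> step_arm --deltas '[{"offset": [0, 0, 0], "rot": [0, 0, -0.15]}, {"offset": [0, 0, 0], "rot": [0, 0, -0.15]}, {"offset": [0, 0, 0], "rot": [0, 0, -0.15]}, {"offset": [0, 0, 0], "rot": [0, 0, -0.15]}, {"offset": [0, 0, -0.3], "rot": [0, 0, -0.15]}, {"offset": [0, 0, -1.0], "rot": [0, 0, -0.15]}, {"offset": [0, 0, -1.8], "rot": [0, 0, -0.15]}, {"offset": [0, 0, -2.6], "rot": [0, 0, -0.15]}]' --fingers 0.4

```text
time_s: 31.6
position: [0.6751, -0.0195, 0.206]
orientation: [3.141, -0.0, 1.762]
ft_force: [-0.0, -0.6, 0.6]
width: 0.602
finger_force: 0.0
```

```bash
python3 -c "
from h import *
st();go([.42,-.24,.21],1.744)"
```

```text
31.6 [ 0.6751 -0.0195  0.206 ] [ 3.141 -0.     1.762] F [-0.  -0.6  0.6] w 0.602 ff 0.0
off [-3.359 -5.848 -0.081] rot [ 0.001 -0.002  0.131]
```

>>> step_arm --deltas '[{"offset": [-0.4, -0.7, -0.1], "rot": [0, 0, 0]}, {"offset": [-0.8, -1.4, -0.1], "rot": [0, 0, 0]}, {"offset": [-1.2, -2.1, -0.1], "rot": [0, 0, 0]}, {"offset": [-1.65, -2.9, -0.1], "rot": [0, 0, 0]}, {"offset": [-2.1, -3.7, -0.1], "rot": [0, 0, 0]}, {"offset": [-2.5, -4.4, -0.1], "rot": [0, 0, 0]}, {"offset": [-2.9, -5.1, -0.1], "rot": [0, 0, 0]}, {"offset": [-3.36, -5.85, -0.1], "rot": [0, 0, 0]}]'

```text
time_s: 32.4
position: [0.4191, -0.2407, 0.2095]
orientation: [3.141, 0.001, 1.763]
ft_force: [0.1, -0.6, -0.1]
width: 0.601
finger_force: 0.0
```

```bash
python3 - <<'E'
from h import *
st()
f=bot.grab_frame("top"); cv2.imwrite("pics/end.png",f[:,:,::-1])
g=cv2.cvtColor(f,cv2.COLOR_RGB2GRAY)
# knob bar: dark pixels around the knob
m=(g[163:195,335:370]<28); ys,xs=np.nonzero(m)
lab=cv2.connectedComponentsWithStats(m.astype('uint8'))
i=1+lab[2][1:,4].argmax(); ys,xs=np.nonzero(lab[1]==i)
W=p2w("top",np.c_[xs+335,ys+163],.099); B=np.array([w2b(w) for w in W]); c=B.mean(0); u,s,v=np.linalg.svd(B-c); print('knob',len(xs),c,'bar angle in bed',np.arctan(v[0,1]/v[0,0]),s)
# white blobs in the tray / on deck
poly=w2p("top",[[*b2w(x,y),.04] for x,y in((-.084,.115),(.084,.115),(.084,-.197),(-.084,-.197))]).astype(int)
k=np.zeros_like(g);cv2.fillPoly(k,[poly],255)
n,l,stt,cen=cv2.connectedComponentsWithStats(((g>95)&(k>0)).astype('uint8'))
for q in range(1,n):
    if stt[q,4]>4: print('blob',stt[q,4],cen[q].round(1),w2b(p2w("top",[cen[q]],.018)[0]).round(3))
f=bot.grab_frame("side"); h=cv2.cvtColor(f,cv2.COLOR_RGB2HSV)
m=cv2.inRange(h,(8,90,90),(22,255,255))[150:250,350:470]; ys,xs=np.nonzero(m); print(len(xs),xs.mean()+350,ys.mean()+150,'u',xs.min()+350,xs.max()+350,'v',ys.min()+150,ys.max()+150)
E
```

```text
32.4 [ 0.4191 -0.2407  0.2095] [3.141e+00 1.000e-03 1.763e+00] F [ 0.1 -0.6 -0.1] w 0.601 ff 0.0
knob 128 [0.14274102 0.03165195] bar angle in bed -1.2884427739878443 [0.12776891 0.05383166]
blob 891 [338.1 245.8] [-0.002  0.038]
blob 66 [353.8 214.8] [0.076 0.013]
blob 94 [419.1 239.2] [ 0.043 -0.146]
blob 96 [416.6 256.7] [ 0.002 -0.146]
blob 28 [400.6 279.1] [-0.056 -0.117]
blob 49 [414.4 290.5] [-0.077 -0.152]
444 400.76576576576576 191.3783783783784 u 379 430 v 181 201
```

```bash
python3 -c "
from h import *
print(w2b(p2w('top',[[338.1,245.8]],.072)[0])); print(bot.hand_in())"
```

```text
[-0.0082227   0.03819071]
the job is handed in; nothing more can be done
None
```

All six steps are done and the job was handed in at about 33 s, but no verdict came back: four scrap pieces are in the catch tray, the brush is upright on its mat, the carrier is at the station marks, and the knob was turned back to its click and then to its forward stop.

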